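Gauge a picture ledge against a flip stop

ROBOT

A 6-joint arm with a two-finger parallel gripper is mounted at the origin on the work surface. World frame = base frame: x ahead of the robot, y to its left, z up, the work surface at z = 0. Lengths are in m, angles in degrees, forces in N, time in s.
With the tool pointing down it reaches from about 0.375 to 0.9 m from the base axis. Payload 3.1 kg.
Tool frame: the origin (TCP) lies on the centre line of the jaws, within the pads' length; the fingertips stand 25 mm ahead of it and the grasp point (between the pads) lies 6 mm ahead of it; z points along the fingers, y is the line along which they close (so a half turn about z gives the same grasp; the last joint's range is limited). The gripper opens to 87 mm and grips with 3 to 60 N. Pads are 19 mm wide; open, the fingers measure 117 mm over their backs; the gripper's body (75 mm by 190 mm) begins 51 mm behind the grasp point.
Start: joints at [-82.305, 30.224, 82.088, -0, 67.689, -10.227], TCP at [0.192, -0.595, 0.248] pointing down, gripper open.
Joint ranges: [-176.69, 176.69], [-43.24, 126.21], [12.49, 139.97], [-82, 262], [0, 151.66], [-163.58, 163.58]. Speed limits (degrees/s): [159.86, 159.86, 180, 180, 180, 180].

INTERFACE

Orientations are given as a 3x3 rotation matrix whose columns are the frame's x, y, z axes.
In Python, from rig import bot, cams, models gives the robot as it stands. The module is installed in compiled form; this text tells all that it offers.
- The arm moves only by the shell command python3 -m handwheel 'ROWS' [OPENING]. ROWS is JSON, a list of rows, each a list of 6 numbers: the shift along the world's x, y, z each as a share of 1 m, from -1 to 1, then the turn, a rotation vector about the world's x, y, z each as a share of 2 rad, from -1 to 1. In form: [[dx, dy, dz, wx, wy, wz], ...]. A call has exactly 8 rows; each row is the pose to reach, as a shift and turn from the pose commanded when the call began; what a row does not reach only later rows make up. A row lasts 1/12 s, in which the tool goes at most 41.7 mm and 7.16 degrees, less where a joint would pass 70% of its speed; a pose out of reach is approached as far as the arm can. A call with a number of a shift or a turn outside -1 to 1 is refused whole. A call with a gripper value outside its range is refused whole. OPENING is the opening, from -1 (shut) to 1 (fully open), so that 0 is half open, set as the call begins (- or left out, the last holds). The fingers move at their own pace and stop on an object; the grip force is fixed at half the most. Time passes only in rows, so rows that repeat a pose let the fingers close, or fill a call up. It gives the time, the measured TCP pose, the force, the opening and the grip force at its end, in the units of the state.
- bot.read_state(): the state, without advancing time (a new reading comes with each control period).
- cams.capture(name): name is "side" or "top" or "wrist"; returns (picture, depth): 420x560x3 uint8, blue, green, red; 420x560 float32, m along the optical axis (not along the pixel's ray), 0 where there is no reading.
- cams.calibration(name): a dict with "mtx" (3x3 intrinsics, pixels), "R" (3x3) and "t" (3): a world point X has camera coordinates R X + t; the wrist camera has in their place "tool_from_camera" (4x4, takes a point from camera to tool coordinates, whose origin is the TCP and whose axes are the flange's). Camera axes: x right, y down, z forward; pixel columns grow to the right and rows downward; lengths in m; the calibration is good to about 2 mm. A picture is of the moment at which its call begins: read the wrist's pose just before it. calibration takes no time and is no camera call.
- bot.hand_in(): hands the job in; it is judged then, once.
Trained networks look in the newest picture that a camera, given by its name, has taken for a name from the list of things; names that differ only in an ending like _2 or _b are one class to them, and where a whole thing is asked for, a point or a joint stands for the part that bears it (a point fixed in the world has none). Each returns a list of dicts, best first, with "conf" (0 to 1); they miss things now and then, are a little off and sometimes report something else, mostly with a low value. They report only what shows in the picture. A call takes as long as a camera call.
- models.spot_in(query, camera): "position" ([column, row] in pixels, amid what is visible of it).
- models.tip_of(query, camera): "position" ([column, row] in pixels: a listed point, or the origin of a listed thing).
The state is a dict: "time_s": time; "joint_positions": joint angles; "qvel": joint speeds; "tau": joint torques, N m; "position": TCP position; "tcp_rot": TCP orientation; "force": force on the tool from outside, world axes, zero at the start; "moment": the same for the moment, N m; "opening": opening from 0.0 (shut) to 1.0 (fully open); "grasp_force": force on a finger pad.
Only numpy, scipy, OpenCV 4.12 (cv2) and the standard library are available. Lean on these libraries where they do the work, as an engineer would, in place of code of your own. Each camera call takes 0.05 s, during which the arm holds its last target. There are 200 camera calls.

TASK

Gauge this picture ledge for the saw: flip the stop's leaf right down onto the fence, then slide the ledge with its back flush along the fence and its end against the leaf until the backlash in the stop is taken up and it comes up firm; keep a steady light pressure there for about half a second, firm but never a shove, or the leaf bends. Then flip the leaf right back up without pushing it sideways into the ledge, and leave the ledge lying exactly where it was gauged, with the things around it undisturbed.

Things in the scene. Friction and masses are not known exactly. Their poses are not given: they have to be found in the camera images.
- station: Mitre-saw station, fixed: plywood bed, top 24 mm above the table, x -190 to 60, y -400 to 300 mm. Origin at table height in the plane of the fence's face; +x points from that face away from the robot, +y along the fence towards the stop, z up. The aluminium fence stands on the bed, x 0 to 22 mm, top 60 mm above the bed, along the whole bed.
- saw (a point): Middle of the lower edge of the saw blade, latched up across the bed along station x, 84 mm above the bed, at station y = -160 mm. The saw reaches 220 mm above the table. Guide posts stand at station x = -172 and 48 mm, within 25 mm of the blade; its black handle, 100 to 205 mm above the table, juts out in front of the bed to station x = -372 mm.
- ledge: The work: loose white MDF picture ledge, 0.35 to 0.55 kg, 400 mm long (y), 70 deep (x): back wall 12 thick, 48 high along +x; floor 10 thick; front lip 12 thick, 32 high along -x; 46 mm channel between. Origin: centre of the underside; back face at x = +35, ends at y = +-200 mm. Starts flat on the bed before the fence, its frame within 6 degrees of the station's, and is slid towards +x and +y.
- ledge_end (a point): Lower back corner of the ledge at its +y end, the end that butts on the stop (ledge frame 35, 200, 0 mm).
- ledge_far (a point): Lower back corner of the ledge at its other (-y) end.
- ledge_lip (a point): Top of the front lip, middle of its thickness, 80 mm from the +y end: the lip can be pinched across its 12 mm here from above, free for 22 mm down to the channel floor.
- block: The flip stop's steel block, 40 mm along y, carrying the leaf; its ears reach 31 mm above the fence top. Axes as the station. It sits on a carriage clamped on the fence, behind a fine-adjust screw on its +y side. The screw has backlash: pushed towards +y at about 4 N the block gives, by an unmeasured amount (at most 8 mm), and then comes up hard. Only there is the length right. The leaf bends above 15 N from the ledge.
- stop_pivot (a point): Point of the block on the leaf's pivot axis, in the plane of the leaf's working face (the -y side of the leaf, which the ledge's end meets); axes as the station. It lies 22 mm behind the fence face, 104 mm above the table. The leaf fills y = 0 to 12 mm from here, up or down.
- leaf (a joint): Flip angle q of the stop's leaf: 0 = fully down on the fence, 1.80 = fully up, tipped back. Stiff pivot (0.06 N m), it stays where left. Aluminium plate 12 mm thick along y; down, it hangs 5 to 49 mm in front of the fence face to 6 mm above the bed. A point at (x, z) from the pivot when down is at (x cos q + z sin q, z cos q - x sin q) in station axes.
- lift_pin (a point): Middle of the round steel lift pin, 10 mm thick, that sticks out of the top of the leaf to +y: free from y = 12 to 47 mm from the pivot point (this point at 29 mm). To be pinched from above with the fingers before and behind it; it turns in them as the leaf swings. When the leaf is down the pin is 46 mm in front of and 36 mm above the pivot.
- mug: White mug, 90 mm high, bystander.
- glue: White glue bottle, 150 mm high, bystander.
- screwdriver: Screwdriver lying behind the station, bystander.
- offcut: Offcut of ledge 110 mm long behind the station, bystander.

How it is judged (in metres and radians):
On the way, in this order (a step that is already met when the one before it is completed fails the run):
1. the leaf is flipped fully down onto the fence (value of joint leaf below 0.06 rad), for 0.2 s.
2. with the leaf down and the ledge's back flush with the fence, the ledge's end is kept pressed on the leaf, firmly enough to have taken up the backlash (more than 7 N, for 0.3 s) (value of joint leaf below 0.06 rad and contact force between ledge and block above 7 N and x of each of ledge_end, ledge_far in the frame of station above -0.002 m), for 0.3 s.
At the end, for the whole second after the job is handed in: The leaf is flipped up (past 1.4 rad); the ledge lies at rest flat on the bed, both ends of its back within 2 mm of the fence face, its +y end within 2 mm of the plane of the leaf's working face; nothing is held (value of joint leaf above 1.4 rad and y of ledge_end in the frame of stop_pivot between -0.002 and 0.002 m and x of each of ledge_end, ledge_far in the frame of station above -0.002 m and z of each of ledge_end, ledge_far in the frame of station below 0.027 m and linear speed of ledge below 0.01 m/s); the robot touches nothing.
It fails at once if the ledge is shoved against the leaf with more than 15 N (contact force between ledge and block above 15 N).
It fails at once if the leaf, while the fingers are on it, is pushed sideways into the ledge (more than 8 N between them, or the ledge moving faster than 20 mm/s) (contact force between the fingers and block above 0.5 N and (contact force between ledge and block above 8 N or linear speed of ledge above 0.02 m/s)).
It fails at once if a bystander is moved by more than 20 mm (distance of any of mug, glue, screwdriver, offcut from where it was at the start of the episode above 0.02 m).
It also fails if it takes over 72 s, if anything falls off the work surface, if the arm or the gripper's body presses on something with over 40 N, if the wrist force passes 120 N, or if a joint passes its speed limit or range.

## Working session

There is one attempt and no reset: what is moved stays moved. The work goes in short steps, Python scripts to look and compute and a shell command to move; the robot and the scene stay as the last step left them, time stands still between calls to the robot, and variables do not carry over. Pictures are saved under pics/ and viewed, at most 10 in all, crops included, and the job is handed in when it is done.

```bash
mkdir -p pics
cat > h.py <<'E'
import numpy as np, cv2
from rig import bot, cams, models
def proj_ray(cam,px,st=None):
    c=cams.calibration(cam);K=np.array(c["mtx"])
    d=np.linalg.inv(K)@np.array([px[0],px[1],1.])
    if cam=="wrist":
        T=np.array(c["tool_from_camera"]);R=np.array(st["tcp_rot"]);p=np.array(st["position"])
        return R@T[:3,3]+p, R@T[:3,:3]@d
    R=np.array(c["R"]);t=np.array(c["t"])
    return -R.T@t, R.T@d
def at_z(cam,px,z,st=None):
    o,d=proj_ray(cam,px,st);return o+d*(z-o[2])/d[2]
def tri(rays):
    A=np.zeros((3,3));b=np.zeros(3)
    for o,d in rays:
        d=d/np.linalg.norm(d);P=np.eye(3)-np.outer(d,d);A+=P;b+=P@o
    x=np.linalg.solve(A,b)
    return x,[np.linalg.norm((np.eye(3)-np.outer(d,d)/(d@d))@(x-o)) for o,d in rays]
def at_depth(cam,px,dep,st=None):
    o,d=proj_ray(cam,px,st);z=dep[int(round(px[1])),int(round(px[0]))];return o+d*z
E
python3 - <<'E'
from h import *
np.set_printoptions(precision=4,suppress=True)
st=bot.read_state();print(st)
for c in("side","top"):
    im,dep=cams.capture(c);cv2.imwrite(f"pics/{c}0.png",im);np.save(f"{c}0.npy",dep)
    print(c,cams.calibration(c))
R={}
for q in("ledge_end","ledge_far","ledge_lip","stop_pivot","lift_pin","saw","mug","glue","station","block"):
    rs=[]
    for c in("side","top"):
        r=models.tip_of(q,c)[:2]
        print(q,c,[(np.round(a["position"],1).tolist(),round(a["conf"],2)) for a in r])
        if r: rs.append(proj_ray(c,r[0]["position"]))
    if len(rs)==2: print("   ",*tri(rs))
E
```

```text
{'time_s': 0.0, 'joint_positions': array([-82.3067,  30.2787,  82.1545,   0.0005,  67.6869, -10.2281]), 'qvel': array([-0.0196,  0.0777,  0.0543,  0.001 , -0.0278, -0.0346]), 'tau': array([ -0.001 , -44.0049, -17.6591,   0.0633,   0.0584,  -0.0002]), 'position': array([ 0.1923, -0.594 ,  0.2466]), 'tcp_rot': array([[ 0.9515,  0.3077, -0.0003],
       [ 0.3077, -0.9515,  0.0021],
       [ 0.0004, -0.0021, -1.    ]]), 'force': array([-0.0914,  0.6685, -0.8326]), 'moment': array([-0.0677, -0.0095, -0.0086]), 'grasp_force': 0.0, 'opening': 1.0000680185988646}
side {'mtx': array([[482.1434,   0.    , 276.4826],
       [  0.    , 482.1434, 207.9219],
       [  0.    ,   0.    ,   1.    ]]), 'R': array([[-0.7873, -0.6165,  0.0091],
       [-0.3638,  0.4527, -0.8141],
       [ 0.4977, -0.6442, -0.5807]]), 't': array([0.4767, 0.2821, 1.1822])}
top {'mtx': array([[451.0547,   0.    , 276.2871],
       [  0.    , 451.0547, 206.7326],
       [  0.    ,   0.    ,   1.    ]]), 'R': array([[ 0.0228, -0.9997, -0.0106],
       [-0.9898, -0.0211, -0.141 ],
       [ 0.1407,  0.0137, -0.99  ]]), 't': ar
[... 593 characters left out ...]
 0.57)]
    [0.6123 0.1636 0.112 ] [np.float64(0.026266330132603582), np.float64(0.02626633013260342)]
saw side [([331.2, 185.6], 0.89)]
saw top [([346.3, 227.6], 0.72)]
    [ 0.5201 -0.1519  0.114 ] [np.float64(0.00530634511738288), np.float64(0.005306345117382476)]
mug side []
mug top [([137.4, 269.1], 0.76)]
glue side [([154.5, 292.7], 0.81)]
glue top [([155.3, 181.6], 0.61)]
    [0.6672 0.4191 0.0125] [np.float64(0.006107468609962756), np.float64(0.006107468609962773)]
station side [([279.6, 232.9], 0.81)]
station top [([290.4, 215.2], 0.97)]
    [ 0.5772  0.0074 -0.002 ] [np.float64(0.008244908963588614), np.float64(0.008244908963588699)]
block side [([253.0, 231.0], 0.58)]
block top []
```

Run:
```python
import cv2,numpy as np
a=cv2.imread("pics/top0.png");b=cv2.imread("pics/side0.png")
t=cv2.resize(a[140:320,120:420],(800,480),interpolation=cv2.INTER_CUBIC);cv2.imwrite("pics/a.png",t)
t=cv2.resize(b[140:320,130:400],(800,533),interpolation=cv2.INTER_CUBIC);cv2.imwrite("pics/b.png",t)
```

```text
(no output)
```

View pics/a.png

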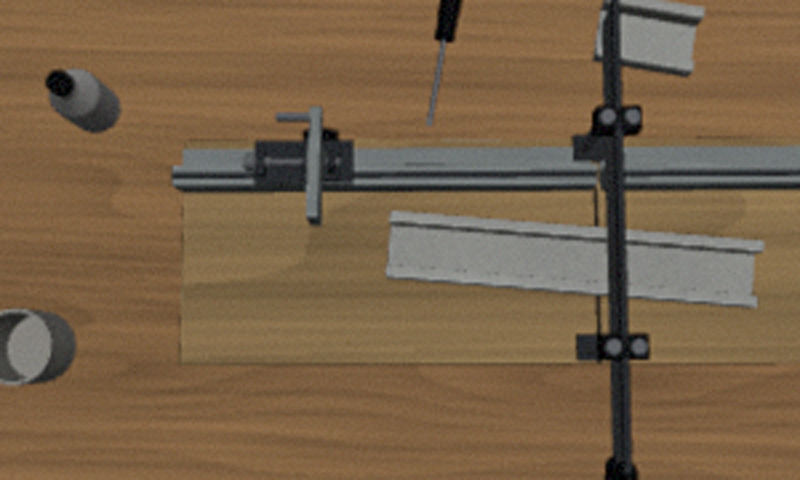

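View pics/b.png

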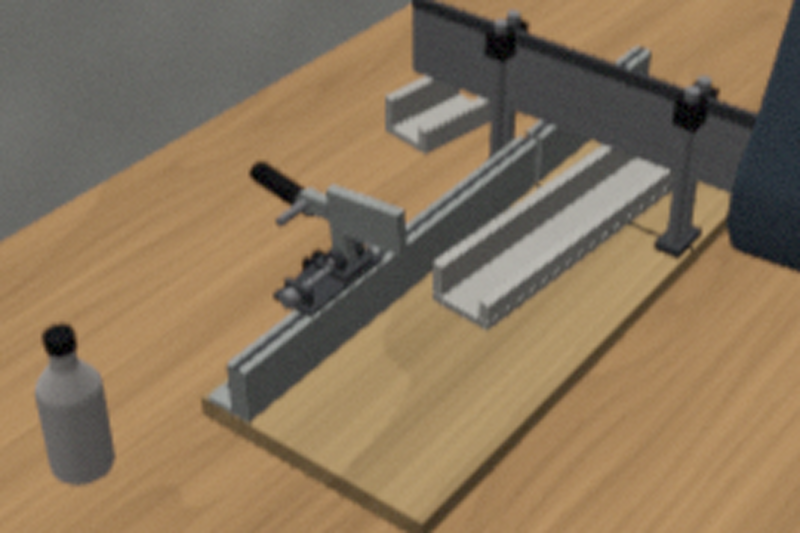

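Top crop: stop on the fence with its leaf up at about (315,165) and pin at (293,117), ledge end at (390,245), and the saw across at x=615. Side crop: the leaf stands tipped back and the path to it is clear. I'll move up and over with the wrist camera.

```bash
python3 -m handwheel '[[0,0,0.04,0,0,0],[0,0,0.08,0,0,0],[0,0,0.12,0,0,0.05],[0.01,0.02,0.14,0,0,0.1],[0.03,0.05,0.14,0,0,0.15],[0.05,0.085,0.14,0,0,0.2],[0.07,0.12,0.14,0,0,0.25],[0.09,0.155,0.14,0,0,0.3]]' 1
python3 -m handwheel '[[0.02,0.035,0,0,0,0.05],[0.04,0.07,0,0,0,0.1],[0.06,0.105,0,0,0,0.15],[0.08,0.14,0,0,0,0.2],[0.1,0.175,0,0,0,0.25],[0.12,0.21,0,0,0,0.3],[0.14,0.245,0,0,0,0.329],[0.16,0.28,0,0,0,0.329]]'
python3 -m handwheel '[[0.02,0.035,0,0,0,0],[0.04,0.07,0,0,0,0],[0.06,0.105,0,0,0,0],[0.08,0.14,0,0,0,0],[0.1,0.175,0,0,0,0],[0.12,0.21,0,0,0,0],[0.14,0.24,0,0,0,0],[0.14,0.24,0,0,0,0]]'
python3 - <<'E'
from h import *
np.set_printoptions(precision=4,suppress=True)
st=bot.read_state();print(st["position"],st["tcp_rot"],cams.calibration("wrist"))
im,dep=cams.capture("wrist");cv2.imwrite("pics/w1.png",im);np.save("w1.npy",dep)
np.savez("w1s.npz",p=st["position"],R=st["tcp_rot"])
for q,z in(("ledge_end",.024),("ledge_lip",.056),("stop_pivot",.104),("lift_pin",.1406),("ledge_far",.024)):
    r=models.tip_of(q,"wrist")[:2]
    for a in r: print(q,np.round(a["position"],1),round(a["conf"],2),at_z("wrist",a["position"],z,st),at_depth("wrist",a["position"],dep,st))
E
```

```text
time_s: 1.77
position: [0.2828, -0.4381, 0.3877]
tcp_rot: [[0.608, 0.794, 0.0], [0.794, -0.608, -0.0], [-0.0, 0.001, -1.0]]
force: [0.8, 0.2, -0.3]
opening: 1.003
grasp_force: 0.0
time_s: 2.43
position: [0.4429, -0.1577, 0.3879]
tcp_rot: [[-0.002, 1.0, 0.001], [1.0, 0.002, -0.001], [-0.001, 0.001, -1.0]]
force: [0.2, -0.3, 0.2]
opening: 0.998
grasp_force: 0.0
time_s: 3.1
position: [0.585, 0.0857, 0.3871]
tcp_rot: [[-0.006, 1.0, 0.003], [1.0, 0.006, 0.003], [0.003, 0.003, -1.0]]
force: [-0.0, -0.4, -0.1]
opening: 0.996
grasp_force: 0.0
[0.585  0.0857 0.3871] [[-0.0059  1.      0.0027]
 [ 1.      0.0059  0.0032]
 [ 0.0032  0.0027 -1.    ]] {'mtx': array([[343.246 ,   0.    , 281.2719],
       [  0.    , 343.246 , 210.491 ],
       [  0.    ,   0.    ,   1.    ]]), 'tool_from_camera': array([[-0.0008, -0.9562, -0.2928,  0.0814],
       [ 1.    , -0.0009,  0.0003, -0.0008],
       [-0.0006, -0.2928,  0.9562, -0.1367],
       [ 0.    ,  0.    ,  0.    ,  1.    ]])}
ledge_end [257.8 174. ] 0.66 [0.5508 0.0714 0.024 ] [0.5508 0.0712 0.0231]
ledge_lip [210.6 227.5] 0.56 [ 0.4835 -0.0011  0.056 ] [ 0.4834 -0.0013  0.0554]
stop_pivot [292.4 130.5] 0.98 [0.5981 0.1395 0.104 ] [0.5977 0.1402 0.1151]
stop_pivot [258.2 173.1] 0.15 [0.5565 0.0878 0.104 ] [0.5514 0.0728 0.024 ]
lift_pin [328.8 100.5] 0.7 [0.6351 0.1732 0.1406] [0.6337 0.173  0.1509]
```

View pics/w1.png

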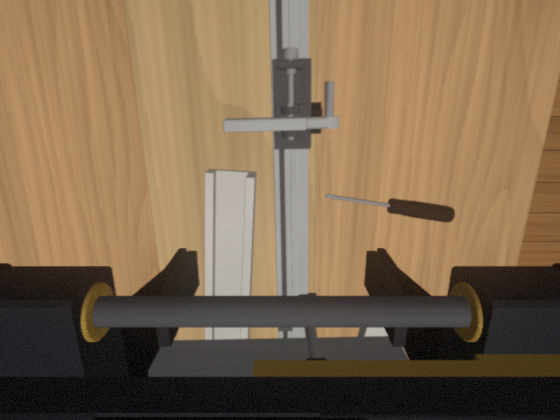

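The wrist picture shows the leaf across the fence at (280,124), the pin running from (330,82) to (330,118), and the ledge end at (230,173). Next I fit the fence, pin, leaf and ledge using depth.

```bash
cat > fit.py <<'E'
from h import *
np.set_printoptions(precision=4,suppress=True)
def cloud(dep,st):
    c=cams.calibration("wrist");K=np.array(c["mtx"]);T=np.array(c["tool_from_camera"])
    v,u=np.mgrid[0:420,0:560];z=dep
    P=np.stack([(u-K[0,2])/K[0,0]*z,(v-K[1,2])/K[1,1]*z,z],-1)
    W=P@T[:3,:3].T+T[:3,3];W=W@np.array(st["tcp_rot"]).T+np.array(st["position"])
    W[dep<=0]=np.nan;return W
def edge_x(W,lo,hi,x0,x1,ys,side,w=.004):
    out=[]
    for y in ys:
        m=(W[...,2]>lo)&(W[...,2]<hi)&(abs(W[...,1]-y)<w)&(W[...,0]>x0)&(W[...,0]<x1)
        if m.sum()>8: out.append((y,np.percentile(W[m][:,0],3 if side<0 else 97)))
    out=np.array(out);return np.polyfit(out[:,0],out[:,1],1),out
E
python3 - <<'E'
from fit import *
f=np.load("w1s.npz");st=dict(position=f["p"],tcp_rot=f["R"]);dep=np.load("w1.npy");W=cloud(dep,st)
W[235:]=np.nan
x,y,z=W[...,0],W[...,1],W[...,2]
m=(abs(x-.59)<.03)&(z>.07)&(z<.095);print("fence z",np.nanmedian(z[m]))
ysf=np.r_[np.arange(.06,.11,.008),np.arange(.2,.27,.008)]
for s in(-1,1):
    p,o=edge_x(W,.074,.094,.55,.62,ysf,s);print("fence",s,p,np.degrees(p[0]),p@[.14,1])
m=(z>.02)&(z<.03)&(x<.56)&(x>.4);print("bed z",np.nanmedian(z[m]))
# pin
m=(y>.155)&(y<.2)&(x>.615)&(x<.67)&(z>.12)
print("pin n",m.sum(),"x",np.percentile(x[m],[3,50,97]),"y",np.percentile(y[m],[2,98]),"ztop",np.percentile(z[m],[50,90,98]))
m=(z>.125)&(x<.61);print("leaf y",np.percentile(y[m],[2,10,50,90,98]),"x",np.percentile(x[m],[2,98]),"z",np.percentile(z[m],[2,50,98]))
# ledge back top
m=(z>.065)&(z<.08)&(x>.45)&(x<.57)&(y<.1);print("back top n",m.sum(),"yend",np.percentile(y[m],98))
p,o=edge_x(W,.066,.08,.45,.572,np.arange(-.02,.07,.008),1);print("ledge back",p,np.degrees(p[0]),p@[.07,1])
p,o=edge_x(W,.05,.062,.45,.53,np.arange(-.02,.07,.008),-1);print("ledge lip front",p,np.degrees(p[0]))
m=(z>.05)&(z<.062)&(x<.5)&(x>.45);print("lip y end",np.percentile(y[m],98),"z",np.median(z[m]))
E
```

```text
fence z 0.08462190541715928
fence -1 [-0.0267  0.5786] -1.530035131482874 0.5748153980451995
fence 1 [0.0246 0.5967] 1.4084593917656523 0.600102635503418
bed z 0.023490941292882594
pin n 432 x [0.6193 0.634  0.6418] y [0.1556 0.192 ] ztop [0.1506 0.1569 0.1584]
leaf y [0.1445 0.1456 0.1512 0.156  0.157 ] x [0.5301 0.608 ] z [0.1447 0.1769 0.1811]
back top n 520 yend 0.07637595980883234
ledge back [0.0635 0.5446] 3.6400140116457256 0.5490474185964199
ledge lip front [0.0578 0.4753] 3.31064225125252
lip y end 0.07991634922885912 z 0.05541659236667629
```

```bash
python3 -m handwheel '[[0.01,0.02,-0.03,0,0,0],[0.02,0.04,-0.06,0,0,0],[0.03,0.06,-0.09,0,0,0],[0.04,0.08,-0.12,0,0,0],[0.05,0.093,-0.15,0,0,0],[0.05,0.093,-0.165,0,0,0],[0.05,0.093,-0.165,0,0,0],[0.05,0.093,-0.165,0,0,0]]' 0
python3 - <<'E'
from fit import *
st=bot.read_state();print(st["position"],st["opening"])
im,dep=cams.capture("wrist");W=cloud(dep,st)
cv2.imwrite("pics/w2.png",im)
a=models.tip_of("lift_pin","wrist")
for r in a[:2]:print(r["position"],r["conf"],at_z("wrist",r["position"],.147,st))
x,y,z=W[...,0],W[...,1],W[...,2]
m=(y>.16)&(y<.2)&(x>.615)&(x<.67)&(z>.12)&(z<.17)
if m.sum(): print("pin",m.sum(),np.percentile(x[m],[3,50,97]),np.percentile(y[m],[2,98]),np.percentile(z[m],[50,90,98]))
E
```

```text
time_s: 4.07
position: [0.6318, 0.1721, 0.222]
tcp_rot: [[0.002, 1.0, -0.002], [1.0, -0.002, -0.0], [-0.0, -0.002, -1.0]]
force: [0.4, -0.0, 0.4]
opening: 0.529
grasp_force: 0.0
[0.6318 0.1721 0.222 ] 0.5292694403614773
[284.8, 228.5] 0.59 [0.6332 0.1763 0.147 ]
[212.6, 240.9] 0.38 [0.5853 0.1676 0.147 ]
pin 763 [0.6301 0.6346 0.6392] [0.1608 0.1932] [0.1501 0.1513 0.1519]
```

View pics/w2.png

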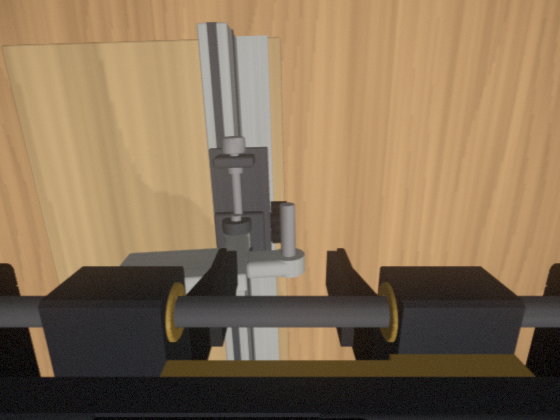

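The picture shows the pin between the open fingers, running from (288,205) to (288,262). I'll descend.

```bash
python3 -m handwheel '[[0,0,-0.02,0,0,0],[0,0,-0.04,0,0,0],[0,0,-0.06,0,0,0],[0,0,-0.062,0,0,0],[0,0,-0.062,0,0,0],[0,0,-0.062,0,0,0],[0,0,-0.062,0,0,0],[0,0,-0.062,0,0,0]]'
```

```text
time_s: 4.83
position: [0.6335, 0.1734, 0.1625]
tcp_rot: [[0.0, 1.0, 0.004], [1.0, -0.0, 0.0], [0.0, 0.004, -1.0]]
force: [-1.2, 0.2, 0.1]
opening: 0.503
grasp_force: 0.0
```

```bash
python3 -m handwheel '[[0,0.004,-0.003,0,0,0],[0,0.004,-0.003,0,0,0],[0,0.004,-0.003,0,0,0],[0,0.004,-0.003,0,0,0],[0,0.004,-0.003,0,0,0],[0,0.004,-0.003,0,0,0],[0,0.004,-0.003,0,0,0],[0,0.004,-0.003,0,0,0]]' -1
```

```text
time_s: 5.5
position: [0.6343, 0.1774, 0.1584]
tcp_rot: [[-0.0, 1.0, 0.005], [1.0, 0.0, 0.0], [0.0, 0.005, -1.0]]
force: [3.1, -0.7, 1.6]
opening: 0.103
grasp_force: 30.0
```

```bash
python3 -m handwheel '[[-0.005,0,0.0035,0,0,0],[-0.0097,0,0.0068,0,0,0],[-0.015,0,0.0093,0,0,0],[-0.021,0,0.0115,0,0,0],[-0.027,0,0.013,0,0,0],[-0.033,0,0.0139,0,0,0],[-0.0385,0,0.014,0,0,0],[-0.044,0,0.0138,0,0,0]]'
```

```text
time_s: 6.17
position: [0.5924, 0.1767, 0.1746]
tcp_rot: [[-0.001, 1.0, 0.011], [1.0, 0.001, -0.001], [-0.001, 0.011, -1.0]]
force: [4.2, -2.4, 6.4]
opening: 0.102
grasp_force: 30.1
```

```bash
python3 -m handwheel '[[-0.006,0,-0.001,0,0,0],[-0.012,0,-0.0026,0,0,0],[-0.0172,0,-0.0045,0,0,0],[-0.0223,0,-0.007,0,0,0],[-0.027,0,-0.01,0,0,0],[-0.0315,0,-0.0134,0,0,0],[-0.0315,0,-0.0134,0,0,0],[-0.0315,0,-0.0134,0,0,0]]'
```

```text
time_s: 6.83
position: [0.5563, 0.1766, 0.1577]
tcp_rot: [[-0.0, 1.0, -0.002], [1.0, 0.0, -0.001], [-0.001, -0.002, -1.0]]
force: [0.2, -3.3, 2.7]
opening: 0.103
grasp_force: 30.0
```

```bash
python3 -m handwheel '[[-0.003,0,-0.0028,0,0,0],[-0.006,0,-0.0058,0,0,0],[-0.0085,0,-0.0087,0,0,0],[-0.0095,0,-0.01,0,0,0],[-0.0105,0,-0.0115,0,0,0],[-0.0105,0,-0.0115,0,0,0],[-0.0105,0,-0.0115,0,0,0],[-0.0105,0,-0.0115,0,0,0]]'
```

```text
time_s: 7.5
position: [0.5492, 0.1775, 0.1494]
tcp_rot: [[-0.0, 1.0, 0.007], [1.0, 0.0, 0.001], [0.001, 0.007, -1.0]]
force: [1.3, -3.8, 16.7]
opening: 0.103
grasp_force: 30.1
```

```bash
python3 -m handwheel '[[0.001,0,0.002,0,0,0],[0.001,0,0.002,0,0,0],[0.001,0,0.002,0,0,0],[0.001,0,0.002,0,0,0],[0.001,0,0.022,0,0,0],[0.001,0,0.052,0,0,0],[0.001,0,0.082,0,0,0],[0.001,0,0.112,0,0,0]]' 0
python3 -m handwheel '[[-0.01,-0.02,0.02,0,0,0],[-0.02,-0.05,0.04,0,0,0],[-0.03,-0.08,0.06,0,0,0],[-0.04,-0.1,0.08,0,0,0],[-0.04,-0.12,0.1,0,0,0],[-0.04,-0.12,0.1,0,0,0],[-0.04,-0.12,0.1,0,0,0],[-0.04,-0.12,0.1,0,0,0]]'
python3 - <<'E'
from fit import *
st=bot.read_state();print(st["position"],st["opening"],st["force"])
im,dep=cams.capture("wrist");W=cloud(dep,st);cv2.imwrite("pics/w3.png",im);np.save("W3.npy",W)
for q,zz in(("ledge_end",.024),("ledge_lip",.056),("stop_pivot",.104),("lift_pin",.140)):
    for a in models.tip_of(q,"wrist")[:1]: print(q,np.round(a["position"],1),round(a["conf"],2),at_z("wrist",a["position"],zz,st))
W[245:]=np.nan
x,y,z=W[...,0],W[...,1],W[...,2]
m=(y>.16)&(y<.2)&(x>.52)&(x<.6)&(z>.125)&(z<.17)
print("pin",m.sum(),np.percentile(x[m],[3,50,97]),np.percentile(y[m],[2,98]),np.percentile(z[m],[50,90]))
m=(y>.13)&(y<.17)&(x>.5)&(x<.62)&(z>.12);print("leaf",np.percentile(y[m],[2,50,98]),np.percentile(x[m],[2,98]))
for s in(-1,1):
    p,o=edge_x(W,.076,.092,.56,.62,np.r_[np.arange(.0,.11,.008),np.arange(.2,.25,.008)],s);print("fence",s,p,np.degrees(p[0]),p@[.1,1])
p,o=edge_x(W,.066,.08,.45,.572,np.arange(-.08,.07,.008),1);print("back",p,np.degrees(p[0]),p@[.07,1])
for s in(-1,1):
    p,o=edge_x(W,.051,.061,.45,.53,np.arange(-.08,.07,.008),s);print("lip",s,p,np.degrees(p[0]))
m=(z>.05)&(z<.062)&(x<.5)&(x>.45);print("lip yend",np.percentile(y[m],98),np.median(z[m]))
m=(z>.065)&(z<.08)&(x>.5)&(x<.57)&(y<.12);print("back yend",np.percentile(y[m],98),np.median(z[m]))
E
```

```text
time_s: 8.17
position: [0.5458, 0.1777, 0.258]
tcp_rot: [[0.0, 1.0, -0.005], [1.0, -0.0, 0.0], [0.0, -0.005, -1.0]]
force: [1.1, -0.1, 0.4]
opening: 0.489
grasp_force: 0.0
time_s: 8.83
position: [0.5064, 0.0582, 0.3569]
tcp_rot: [[0.0, 1.0, -0.003], [1.0, -0.0, 0.001], [0.001, -0.003, -1.0]]
force: [-0.9, 0.2, -0.7]
opening: 0.498
grasp_force: 0.0
[0.5064 0.0582 0.3569] 0.49760709111943985 [-0.9481  0.1728 -0.6566]
ledge_end [313.7 155.7] 0.62 [0.549  0.0744 0.024 ]
ledge_lip [261.4 214. ] 0.7 [0.4782 0.0011 0.056 ]
stop_pivot [364.1 101.5] 0.75 [0.5946 0.1439 0.104 ]
lift_pin [324.2  67. ] 0.66 [0.5462 0.1749 0.14  ]
pin 391 [0.5439 0.5483 0.5536] [0.1605 0.1906] [0.1435 0.145 ]
leaf [0.1448 0.1531 0.1692] [0.5387 0.5599]
fence -1 [-0.0254  0.5776] -1.4550593065385287 0.5750191784473367
fence 1 [0.0389 0.5962] 2.227629191039297 0.6000487596232317
back [0.061  0.5444] 3.494471886172196 0.5486491337113845
lip -1 [0.0587 0.4754] 3.3648948069166975
lip 1 [0.0624 0.4864] 3.5728483947244327
lip yend 0.07848529305483533 0.05539366230930687
back yend 0.0755807791029152 0.07149975138234371
```

View pics/w3.png

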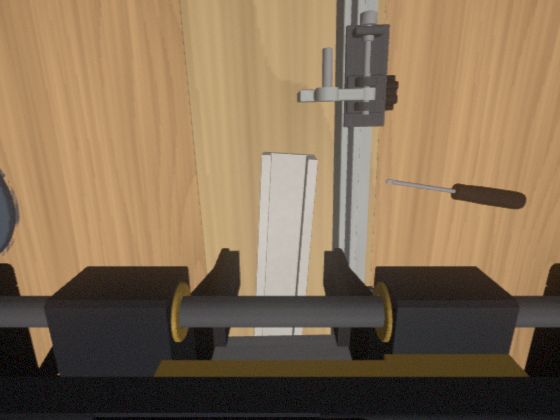

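Picture: the leaf is down, with the pin at (327,70) and the hanging plate at (305,95). The ledge end is at (290,155). Next I check the fence yaw from the existing depth data.

Run:
```python
from fit import *
W=np.load("W3.npy");c=cams.calibration("top")
def prof(W,name,ys):
    x,y,z=W[...,0],W[...,1],W[...,2];o=[]
    for yy in ys:
        m=(abs(y-yy)<.006)&(z>.079)&(z<.09)&(x>.55)&(x<.63)
        if m.sum()>10:o.append((yy,x[m].mean(),np.percentile(x[m],10),np.percentile(x[m],90)))
    o=np.array(o);print(name,len(o),[(np.degrees(np.polyfit(o[:,0],o[:,k],1)[0]).round(2)) for k in(1,2,3)]);print(o[::3])
W[245:]=np.nan
prof(W,"w3",np.r_[-.05:.11:.01,.2:.26:.01])
K=np.array(c["mtx"]);d=np.load("top0.npy");v,u=np.mgrid[0:420,0:560]
P=np.stack([(u-K[0,2])/K[0,0]*d,(v-K[1,2])/K[1,1]*d,d],-1);P[d<=0]=np.nan
Wt=(P-np.array(c["t"]))@np.array(c["R"])
prof(Wt,"top",np.r_[-.35:-.2:.01,-.08:.1:.01,.2:.28:.01])
# bed front edge and image line of fence front top edge
im=cv2.imread("pics/top0.png");g=cv2.GaussianBlur(cv2.cvtColor(im,cv2.COLOR_BGR2GRAY),(3,3),0).astype(float)
pts=[]
for U in list(range(190,212,2))+list(range(260,330,2)):
    col=g[200:218,U];dd=np.gradient(col);k=np.argmax(dd);pts.append((U,200+k,))
pts=np.array(pts);X=np.array([at_z("top",p,.024) for p in pts]);s=np.polyfit(X[:,1],X[:,0],1);r=X[:,0]-np.polyval(s,X[:,1]);print("foot line",np.degrees(s[0]),s,r.std())
```

```text
w3 20 [np.float64(-0.54), np.float64(-1.41), np.float64(1.21)]
[[-0.03    0.5885  0.579   0.5981]
 [ 0.      0.5883  0.5791  0.5972]
 [ 0.03    0.5871  0.5781  0.5961]
 [ 0.06    0.5865  0.5776  0.5954]
 [ 0.09    0.5856  0.5768  0.5947]
 [ 0.21    0.5929  0.5732  0.6174]
 [ 0.24    0.5818  0.5733  0.5905]]
top 42 [np.float64(-1.39), np.float64(-1.53), np.float64(-0.96)]
[[-0.35    0.5983  0.5884  0.6076]
 [-0.32    0.5982  0.5898  0.607 ]
 [-0.29    0.5967  0.5868  0.6068]
 [-0.26    0.596   0.5882  0.6054]
 [-0.23    0.5955  0.5858  0.6049]
 [-0.08    0.592   0.5824  0.6012]
 [-0.05    0.5909  0.5815  0.5998]
 [-0.02    0.5907  0.5809  0.6007]
 [ 0.01    0.5886  0.5803  0.596 ]
 [ 0.04    0.5876  0.5797  0.5966]
 [ 0.07    0.5867  0.579   0.5954]
 [ 0.2     0.5958  0.5752  0.6155]
 [ 0.23    0.5818  0.574   0.5896]
 [ 0.26    0.5823  0.5727  0.592 ]]
foot line -2.5370083237540286 [-0.0443  0.5826] 0.006942611330812635
```

```bash
python3 -m handwheel '[[-0.006,-0.015,-0.03,0,0,-0.015],[-0.013,-0.03,-0.06,0,0,-0.0301],[-0.02,-0.045,-0.095,0,0,-0.0301],[-0.026,-0.061,-0.13,0,0,-0.0301],[-0.026,-0.061,-0.165,0,0,-0.0301],[-0.026,-0.061,-0.2,0,0,-0.0301],[-0.026,-0.061,-0.23,0,0,-0.0301],[-0.026,-0.061,-0.23,0,0,-0.0301]]' 0
python3 - <<'E'
from fit import *
st=bot.read_state();print(st["position"],st["opening"],st["force"])
im,dep=cams.capture("wrist");W=cloud(dep,st);x,y,z=W[...,0],W[...,1],W[...,2]
for s in(-1,1):
    for w in((-.01,.01),(.02,.06)):
        ys=np.arange(w[0],w[1],.005)
        try:p,o=edge_x(W,.051,.061,.45,.51,ys,s,.002);print("lip",s,w,np.degrees(p[0]),p@[0,1],len(o))
        except Exception as e:print(e)
m=(z>.05)&(z<.062)&(x<.5)&(x>.45);print("lip yend",np.percentile(y[m],99.5),np.median(z[m]))
E
```

```text
time_s: 9.75
position: [0.4776, -0.0026, 0.1233]
tcp_rot: [[0.06, 0.998, -0.012], [0.998, -0.06, 0.003], [0.002, -0.012, -1.0]]
force: [-0.9, -0.7, 0.3]
opening: 0.501
grasp_force: 0.0
[ 0.4776 -0.0026  0.1233] 0.500991731614918 [-0.892  -0.6692  0.2507]
lip -1 (-0.01, 0.01) 3.698002157229376 0.47526001870927914 4
lip -1 (0.02, 0.06) 2.6454813103372117 0.47539676034690276 8
lip 1 (-0.01, 0.01) 2.830756817457089 0.486079343991171 4
lip 1 (0.02, 0.06) 3.2678583598987387 0.48638492341792566 8
lip yend 0.07962399392969832 0.055530062198367314
```

```bash
python3 -m handwheel '[[0.002,0,-0.02,0,0,0],[0.002,0,-0.04,0,0,0],[0.002,0,-0.055,0,0,0],[0.002,0,-0.059,0,0,0],[0.002,0,-0.059,0,0,0],[0.002,0,-0.059,0,0,0],[0.002,0,-0.059,0,0,0],[0.002,0,-0.059,0,0,0]]'
```

```text
time_s: 10.47
position: [0.4842, -0.0038, 0.0707]
tcp_rot: [[0.06, 0.998, 0.003], [0.998, -0.06, -0.001], [-0.0, 0.003, -1.0]]
force: [-0.0, 1.1, 0.0]
opening: 0.5
grasp_force: 0.0
```

```bash
python3 -m handwheel '[[0,0,0,0,0,0],[0,0,0,0,0,0],[0,0,0,0,0,0],[0,0,0,0,0,0],[0,0,0,0,0,0],[0,0,0,0,0,0],[0,0,0,0,0,0],[0,0,0,0,0,0]]' -1; python3 -c "
from rig import bot
s=bot.read_state();print(s['force'],s['moment'],s['position'])"
```

```text
time_s: 11.13
position: [0.4822, -0.0034, 0.0693]
tcp_rot: [[0.06, 0.998, -0.002], [0.998, -0.06, 0.0], [0.0, -0.002, -1.0]]
force: [-3.1, -0.8, 2.5]
opening: 0.133
grasp_force: 30.0
[-3.13456282 -0.82557884  2.4915921 ] [-0.07486708  0.4125101  -0.04707296] [ 0.48224119 -0.00344002  0.06934665]
```

```bash
python3 -m handwheel '[[0.003,0,0,0,0,0.007],[0.006,0.003,0,0,0,0.014],[0.009,0.006,0,0,0,0.021],[0.012,0.009,0,0,0,0.028],[0.015,0.012,0,0,0,0.035],[0.018,0.015,0,0,0,0.0432],[0.021,0.018,0,0,0,0.0432],[0.021,0.018,0,0,0,0.0432]]'
python3 - <<'E'
from fit import *
st=bot.read_state();print(st["position"],st["force"],st["moment"])
im,dep=cams.capture("wrist");W=cloud(dep,st);x,y,z=W[...,0],W[...,1],W[...,2]
a=None
for nm,lo,hi,x0,x1,s in(("back",.068,.078,.5,.572,1),("backin",.068,.078,.5,.572,-1),("fence",.08,.09,.56,.6,-1),("lip",.051,.061,.48,.52,-1)):
    try:p,o=edge_x(W,lo,hi,x0,x1,np.arange(.035,.095,.006),s,.003);print(nm,np.degrees(p[0]),p@[.05,1],len(o))
    except Exception as e:print(nm,e)
m=(z>.05)&(z<.062)&(x<.52)&(x>.47);print("lip yend",np.percentile(y[m],99.5))
m=(z>.066)&(z<.08)&(x<.57)&(x>.53)&(y<.13);print("back yend",np.percentile(y[m],99.5))
m=(y>.12)&(y<.158)&(x>.52)&(x<.56)&(z>.05);print("leaf y",np.percentile(y[m],[1,5,50,99]))
E
```

```text
time_s: 11.8
position: [0.5057, 0.015, 0.0694]
tcp_rot: [[-0.027, 1.0, 0.002], [1.0, 0.027, 0.0], [0.0, 0.002, -1.0]]
force: [0.6, 0.9, -0.3]
opening: 0.14
grasp_force: 30.1
[0.5057 0.015  0.0694] [ 0.5782  0.9275 -0.3237] [ 0.139   0.0784 -0.2705]
back -0.6945037182511847 0.5676570528233962 10
backin -0.7602974432104495 0.5563007541949748 10
fence -1.5413853590661846 0.5758523461761912 10
lip -0.9500415188990067 0.49883536786170996 10
lip yend 0.09861855661263956
back yend 0.09939372670701548Traceback (most recent call last):
  File "<stdin>", line 10, in <module>
    return _quantile_unchecked(
        a, q, axis, out, overwrite_input, method, keepdims, weights)
    return _ureduce(a,
                    func=_quantile_ureduce_func,
    ...<5 lines>...
                    overwrite_input=overwrite_input,
                    method=method)
    r = func(a, **kwargs)
    result = _quantile(arr,
                       quantiles=q,
    ...<2 lines>...
                       out=out,
                       weights=wgt)
    slices_having_nans = np.isnan(arr[-1, ...])
                                  ~~~^^^^^^^^^
IndexError: index -1 is out of bounds for axis 0 with size 0
```

```bash
python3 -m handwheel '[[0.002,0.004,0,0,0,0.002],[0.004,0.008,0,0,0,0.004],[0.006,0.012,0,0,0,0.006],[0.007,0.016,0,0,0,0.006],[0.008,0.02,0,0,0,0.006],[0.009,0.022,0,0,0,0.006],[0.009,0.022,0,0,0,0.006],[0.009,0.022,0,0,0,0.006]]' 
python3 -c "
from rig import bot
s=bot.read_state();print(s['force'],s['moment'],s['position'])"
```

```text
time_s: 12.52
position: [0.5131, 0.037, 0.0694]
tcp_rot: [[-0.038, 0.999, -0.001], [0.999, 0.038, 0.001], [0.001, -0.001, -1.0]]
force: [-0.6, 1.1, -1.1]
opening: 0.134
grasp_force: 30.1
[-0.62392987  1.12158627 -1.120287  ] [ 0.10425297  0.09649426 -0.24084031] [0.51305414 0.03696924 0.06935668]
```

```bash
python3 -m handwheel '[[0.0005,0.002,0,0,0,0],[0.001,0.004,0,0,0,0],[0.0015,0.006,0,0,0,0],[0.002,0.008,0,0,0,0],[0.0025,0.01,0,0,0,0],[0.003,0.012,0,0,0,0],[0.003,0.012,0,0,0,0],[0.003,0.012,0,0,0,0]]'
python3 - <<'E'
from fit import *
st=bot.read_state();print(st["position"],st["force"],st["moment"])
im,dep=cams.capture("wrist");W=cloud(dep,st);x,y,z=W[...,0],W[...,1],W[...,2]
cv2.imwrite("pics/w4.png",im)
for nm,lo,hi,x0,x1,s in(("back",.068,.078,.5,.574,1),("backin",.068,.078,.5,.572,-1),("fence",.08,.09,.56,.6,-1),("lip",.051,.061,.48,.52,-1)):
    try:p,o=edge_x(W,lo,hi,x0,x1,np.arange(.055,.115,.006),s,.003);print(nm,np.degrees(p[0]),p@[.1,1],len(o))
    except Exception as e:print(nm,e)
m=(z>.05)&(z<.062)&(x<.52)&(x>.47);print("lip yend",np.percentile(y[m],99.5))
E
```

```text
time_s: 13.18
position: [0.5129, 0.0471, 0.0694]
tcp_rot: [[-0.04, 0.999, -0.008], [0.999, 0.04, -0.002], [-0.001, -0.008, -1.0]]
force: [-6.9, -9.2, 3.9]
opening: 0.133
grasp_force: 30.1
[0.5129 0.0471 0.0694] [-6.9116 -9.2295  3.9318] [-1.5172  1.0089 -0.2523]
back 26.76001934860966 0.5769111168296763 10
backin 56.88242939595911 0.5682242297533016 10
fence -1.5034960722470774 0.5745223646793658 9
lip 4.3284873678437465 0.5055814936084208 10
lip yend 0.13034373602053761
```

View pics/w4.png

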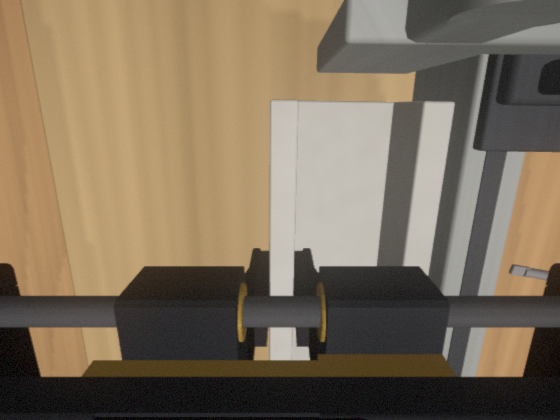

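The picture shows the ledge end at row 102, still short of the leaf (face near row 72), with its back at the fence. I take the y force to be fence friction, so I'm easing x off.

```bash
python3 -m handwheel '[[-0.001,0,0,0,0,0],[-0.0015,0,0,0,0,0],[-0.0015,0,0,0,0,0],[-0.0015,0,0,0,0,0],[-0.0015,0,0,0,0,0],[-0.0015,0,0,0,0,0],[-0.0015,0,0,0,0,0],[-0.0015,0,0,0,0,0]]' 
python3 -c "
from rig import bot
s=bot.read_state();print(s['force'],s['moment'],s['position'])"
```

```text
time_s: 13.9
position: [0.5129, 0.0473, 0.0694]
tcp_rot: [[-0.039, 0.999, -0.004], [0.999, 0.039, -0.001], [-0.001, -0.004, -1.0]]
force: [-4.8, -7.5, 2.6]
opening: 0.133
grasp_force: 30.1
[-4.78985593 -7.54855473  2.58222598] [-1.18598569  0.69386787 -0.26083139] [0.51285759 0.04732134 0.06936056]
```

Run:
```python
from fit import *
st=bot.read_state();im,dep=cams.capture("wrist")
print([dep[r,370] for r in (20,30,45,55,65,70,75,80,85,95,100,105,120)])
for r in(55,65,70,72): print(r,at_depth("wrist",(370,r),dep,st),at_z("wrist",(370,r),.03,st))
for c,r,z in((340,100,.034),(340,102,.034),(283,102,.056),(430,102,.072)):print(at_z("wrist",(c,r),z,st))
```

```text
[np.float32(0.084308155), np.float32(0.08513705), np.float32(0.08793637), np.float32(0.10338536), np.float32(0.12943633), np.float32(0.14737284), np.float32(0.16979569), np.float32(0.1717166), np.float32(0.17149965), np.float32(0.17120188), np.float32(0.17322913), np.float32(0.16492526), np.float32(0.16668282)]
55 [0.5352 0.1442 0.0933] [0.5496 0.1529 0.03  ]
65 [0.5418 0.1445 0.066 ] [0.5501 0.1485 0.03  ]
70 [0.5464 0.1446 0.0472] [0.5504 0.1463 0.03  ]
72 [0.5487 0.1447 0.0376] [0.5505 0.1455 0.03  ]
[0.5367 0.1322 0.034 ]
[0.5368 0.1312 0.034 ]
[0.5096 0.13   0.056 ]
[0.5641 0.132  0.072 ]
```

```bash
python3 -m handwheel '[[-0.0005,0,0.0005,0,0,0],[-0.001,0,0.0005,0,0,0],[-0.001,0.001,0.0005,0,0,0],[-0.001,0.002,0.0005,0,0,0],[-0.001,0.003,0.0005,0,0,0],[-0.0012,0.004,0.0005,0,0,0],[-0.0012,0.005,0.0005,0,0,0],[-0.0012,0.006,0.0005,0,0,0]]' 
python3 -c "
from rig import bot
s=bot.read_state();print(s['force'],s['moment'],s['position'])"
```

```text
time_s: 14.62
position: [0.5126, 0.0545, 0.0697]
tcp_rot: [[-0.039, 0.999, -0.002], [0.999, 0.039, -0.0], [0.0, -0.002, -1.0]]
force: [-3.9, -4.1, -2.8]
opening: 0.131
grasp_force: 30.1
[-3.87379978 -4.09573731 -2.77953355] [-0.67626653  0.56981321 -0.24035566] [0.51264409 0.05453413 0.06965913]
```

```bash
python3 -m handwheel '[[0,0.0005,-0.0002,0,0,0],[0,0.001,-0.0002,0,0,0],[0,0.0015,-0.0002,0,0,0],[0,0.002,-0.0002,0,0,0],[-0.0001,0.0025,-0.0002,0,0,0],[-0.0001,0.003,-0.0002,0,0,0],[-0.0001,0.0035,-0.0002,0,0,0],[-0.0001,0.004,-0.0002,0,0,0]]' 
python3 -c "
from rig import bot
s=bot.read_state();print(s['force'],s['moment'],s['position'])"
python3 -m handwheel '[[0,0.0005,0,0,0,0],[0,0.001,0,0,0,0],[0,0.0015,0,0,0,0],[0,0.002,0,0,0,0],[-0.0001,0.0025,0,0,0,0],[-0.0001,0.003,0,0,0,0],[-0.0001,0.003,0,0,0,0],[-0.0001,0.003,0,0,0,0]]' 
python3 -c "
from rig import bot
s=bot.read_state();print(s['force'],s['moment'],s['position'])"
```

```text
time_s: 15.28
position: [0.5125, 0.0585, 0.0695]
tcp_rot: [[-0.039, 0.999, -0.002], [0.999, 0.039, -0.0], [0.0, -0.002, -1.0]]
force: [-4.1, -3.8, -3.2]
opening: 0.132
grasp_force: 30.1
[-4.11893845 -3.78192389 -3.20994307] [-0.66307289  0.57308554 -0.22626403] [0.51253105 0.05854644 0.06945314]
time_s: 15.95
position: [0.5125, 0.0607, 0.0694]
tcp_rot: [[-0.039, 0.999, -0.002], [0.999, 0.039, -0.001], [-0.001, -0.002, -1.0]]
force: [-4.8, -7.2, -2.5]
opening: 0.133
grasp_force: 30.1
[-4.82000721 -7.24922786 -2.48256676] [-1.21900752  0.63657241 -0.24248761] [0.51249792 0.06067247 0.06944908]
```

```bash
python3 -m handwheel '[[0,0.0003,0,0,0,0],[0,0.0006,0,0,0,0],[0,0.0009,0,0,0,0],[0,0.0012,0,0,0,0],[0,0.0015,0,0,0,0],[0,0.0015,0,0,0,0],[0,0.0015,0,0,0,0],[0,0.0015,0,0,0,0]]' 
python3 -c "
from rig import bot
s=bot.read_state();print(s['force'],s['moment'],s['position'])"
```

```text
time_s: 16.62
position: [0.5125, 0.0616, 0.0695]
tcp_rot: [[-0.04, 0.999, -0.003], [0.999, 0.04, -0.002], [-0.002, -0.003, -1.0]]
force: [-3.6, -10.1, -3.6]
opening: 0.14
grasp_force: 30.1
[ -3.59232622 -10.06982088  -3.61402756] [-1.73763282  0.73204207 -0.27316625] [0.51247612 0.06156592 0.06945117]
```

```bash
python3 -m handwheel '[[0,0.0002,0,0,0,0],[0,0.0004,0,0,0,0],[0,0.0006,0,0,0,0],[0,0.0008,0,0,0,0],[0,0.001,0,0,0,0],[0,0.001,0,0,0,0],[0,0.001,0,0,0,0],[0,0.001,0,0,0,0]]' 
python3 -c "
from rig import bot
s=bot.read_state();print(s['force'],s['moment'],s['position'])"
```

```text
time_s: 17.28
position: [0.5124, 0.0617, 0.0695]
tcp_rot: [[-0.04, 0.999, -0.003], [0.999, 0.04, -0.003], [-0.003, -0.003, -1.0]]
force: [-5.6, -11.9, -3.4]
opening: 0.132
grasp_force: 30.1
[ -5.59337638 -11.87607881  -3.40656138] [-2.33952957  0.71371256 -0.29844869] [0.51244309 0.06172018 0.06945067]
```

```bash
python3 -m handwheel '[[0,0.0002,0,0,0,0],[0,0.0004,0,0,0,0],[0,0.0006,0,0,0,0],[0,0.0006,0,0,0,0],[0,0.0006,0,0,0,0],[0,0.0006,0,0,0,0],[0,0.0006,0,0,0,0],[0,0.0006,0,0,0,0]]'
python3 - <<'E'
from fit import *
s=bot.read_state();print(s['force'],s['moment'],s['position'])
im,dep=cams.capture("wrist");cv2.imwrite("pics/w5.png",im)
for r in(40,50,60,66,70,74,78,82,86,90): print(r,at_depth("wrist",(370,r),dep,s))
for r in(55,65,75,85,95,100,105,110): print(r,at_depth("wrist",(285,r),dep,s))
E
```

```text
time_s: 17.95
position: [0.5125, 0.0618, 0.0694]
tcp_rot: [[-0.041, 0.999, -0.003], [0.999, 0.041, -0.004], [-0.004, -0.003, -1.0]]
force: [-5.1, -15.3, -2.1]
opening: 0.135
grasp_force: 30.1
[ -5.0888 -15.265   -2.0568] [-2.7234  0.8053 -0.2984] [0.5125 0.0618 0.0694]
40 [0.5499 0.1748 0.0232]
50 [0.5301 0.1574 0.1119]
60 [0.5303 0.1551 0.1123]
66 [0.5308 0.1538 0.1111]
70 [0.5308 0.1529 0.1114]
74 [0.5311 0.152  0.1105]
78 [0.531  0.1509 0.1116]
82 [0.531  0.1499 0.1122]
86 [0.5314 0.149  0.1109]
90 [0.5313 0.148  0.1116]
55 [0.5092 0.1666 0.023 ]
65 [0.5094 0.162  0.0237]
75 [0.5096 0.1574 0.0241]
85 [0.5098 0.1527 0.0238]
95 [0.51  0.148 0.024]
100 [0.5098 0.1453 0.0559]
105 [0.5099 0.1433 0.0559]
110 [0.51   0.1413 0.0552]
```

View pics/w5.png

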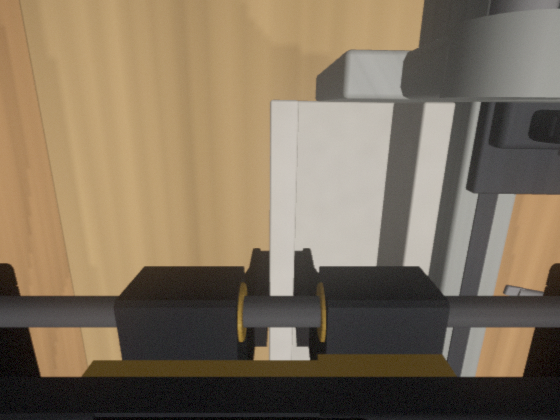

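The picture shows the ledge end butting the leaf at row 101. The tool hasn't moved over the last 1.6 mm of command while the force rose, so the stop is hard. I'll hold, easing slightly.

```bash
python3 -m handwheel '[[-0.0002,-0.0002,0,0,0,0],[-0.0004,-0.0002,0,0,0,0],[-0.0004,-0.0002,0,0,0,0],[-0.0004,-0.0002,0,0,0,0],[-0.0004,-0.0002,0,0,0,0],[-0.0004,-0.0002,0,0,0,0],[-0.0004,-0.0002,0,0,0,0],[-0.0004,-0.0002,0,0,0,0]]' 
python3 -c "
from rig import bot
s=bot.read_state();print(s['force'],s['moment'],s['position'])"
```

```text
time_s: 18.67
position: [0.5124, 0.0618, 0.0695]
tcp_rot: [[-0.041, 0.999, -0.002], [0.999, 0.041, -0.004], [-0.004, -0.002, -1.0]]
force: [-3.8, -15.8, -2.6]
opening: 0.135
grasp_force: 30.1
[ -3.75511709 -15.83726836  -2.63168507] [-2.57034624  0.68491074 -0.27733442] [0.51244218 0.06177594 0.06947022]
```

Run:
```python
from fit import *
s=bot.read_state();im,dep=cams.capture("wrist");g=cv2.GaussianBlur(cv2.cvtColor(im,cv2.COLOR_BGR2GRAY),(3,3),0).astype(float)
def line(c0,c1,rows,z,sg,nm):
    P=[]
    for r in rows:
        d=sg*np.gradient(g[r,c0:c1]);k=int(np.argmax(d))
        if 0<k<len(d)-1:
            a,b,c=d[k-1:k+2];k=k+(a-c)/(2*(a-2*b+c)+1e-9)
        P.append(at_z("wrist",(c0+k,r),z,s))
    P=np.array(P);p=np.polyfit(P[:,1],P[:,0],1);r=P[:,0]-np.polyval(p,P[:,1]);ok=abs(r)<2*np.median(abs(r))+1e-4
    p=np.polyfit(P[ok,1],P[ok,0],1);print(nm,np.degrees(np.arctan(p[0])).round(2),p@[.1,1],(P[ok,0]-np.polyval(p,P[ok,1])).std())
R=range(110,235,3)
line(255,285,R,.056,1,"lip front")
line(285,310,R,.056,-1,"lip in")
line(400,428,R,.072,1,"back in")
line(425,460,R,.072,-1,"back out")
line(455,485,R,.084,1,"fence")
x,W=0,cloud(dep,s)
for nm,lo,hi,x0,x1,sd in(("back",.068,.0765,.54,.58,1),("fence",.08,.088,.56,.6,-1)):
    p,o=edge_x(W,lo,hi,x0,x1,np.arange(.07,.13,.006),sd,.003);print(nm,np.degrees(p[0]),p@[.1,1])
im,d=cams.capture("top");cv2.imwrite("pics/top5.png",im)
for q,z in(("ledge_far",.024),("stop_pivot",.104)):
    for r in models.tip_of(q,"top")[:2]:print(q,r["conf"],at_z("top",r["position"],z))
g=cv2.GaussianBlur(cv2.cvtColor(im,cv2.COLOR_BGR2GRAY),(3,3),0).astype(float)
print(g[205:245:1,395].astype(int),[at_z("top",(395,v),.072).round(4) for v in(210,215,235)])
```

```text
lip front -1.44 0.5052932146656942 3.90569557429023e-05
lip in -1.44 0.5159359671050412 0.00010055619186305657
back in -1.44 0.5626058217801377 1.5162417605132176e-05
back out -1.47 0.5740608624240996 1.803963362184728e-05
fence -2.85 0.5750759318782407 0.00028939813854797437
back -1.541079689358303 0.5749996354423832
fence -3.1282419845568743 0.5747013971068791
ledge_far 0.87 [ 0.5853 -0.2515  0.024 ]
stop_pivot 0.72 [ 0.7433 -0.1874  0.104 ]
stop_pivot 0.53 [0.597  0.1445 0.104 ]
[ 71 108 123  93  58  60  97 125 129 125 122 125 128 126 122 120 120 122
 125 126 126 125 121 118 119 122 124 126 129 133 135 132 132 133 133 132
 132 131 131 131] [array([ 0.5824, -0.2942,  0.072 ]), array([ 0.568, -0.294,  0.072]), array([ 0.5109, -0.2931,  0.072 ])]
```

```bash
python3 -m handwheel '[[0,-0.0004,0,0,0,0],[0,-0.0008,0,0,0,0],[0,-0.0012,0,0,0,0],[0,-0.0016,0,0,0,0],[0,-0.002,0,0,0,0],[0,-0.0024,0,0,0,0],[-0.0002,-0.0026,0,0,0,0],[-0.0003,-0.0026,0,0,0,0]]' 
python3 -c "
from rig import bot
s=bot.read_state();print(s['force'],s['moment'],s['position'])"
```

```text
time_s: 19.53
position: [0.5124, 0.0615, 0.0695]
tcp_rot: [[-0.039, 0.999, -0.001], [0.999, 0.039, -0.0], [-0.0, -0.001, -1.0]]
force: [-3.4, -4.0, -4.1]
opening: 0.13
grasp_force: 30.1
[-3.42742447 -4.00964437 -4.08583678] [-0.81794709  0.36116608 -0.25625158] [0.51240572 0.06148598 0.06948517]
```

```bash
python3 -m handwheel '[[0,-0.0003,-0.0002,0,0,0],[-0.0003,-0.0006,-0.0003,0,0,0],[-0.0004,-0.0007,-0.0003,0,0,0],[-0.0004,-0.0007,-0.0003,0,0,0],[-0.0004,-0.0007,-0.0003,0,0,0],[-0.0004,-0.0007,-0.0003,0,0,0],[-0.0004,-0.0007,-0.0003,0,0,0],[-0.0004,-0.0007,-0.0003,0,0,0]]' 
python3 -c "
from rig import bot
s=bot.read_state();print(s['force'],s['moment'],s['position'])"
```

```text
time_s: 20.2
position: [0.5124, 0.0613, 0.0695]
tcp_rot: [[-0.038, 0.999, 0.0], [0.999, 0.038, 0.0], [0.0, 0.0, -1.0]]
force: [-2.1, 0.4, -3.8]
opening: 0.134
grasp_force: 30.1
[-2.07130331  0.39126813 -3.76728731] [ 0.18125248  0.38847402 -0.23597849] [0.51239857 0.0612999  0.06945197]
```

```bash
python3 -m handwheel '[[0,0,0,0,0,0],[0,0,0,0,0,0],[0,0,0,0,0,0],[0,0,0,0,0,0],[0,0,0,0,0,0],[0,0,0,0,0,0],[0,0,0,0,0,0],[0,0,0,0,0,0]]' -0.4
python3 - <<'E'
from fit import *
s=bot.read_state();print(s['force'],s['position'],s["opening"])
im,dep=cams.capture("wrist")
for r in(96,98,99,100,101,102,103,104,106): print(r,at_depth("wrist",(285,r),dep,s),at_depth("wrist",(340,r),dep,s))
E
```

```text
time_s: 20.87
position: [0.5125, 0.0609, 0.0695]
tcp_rot: [[-0.038, 0.999, 0.0], [0.999, 0.038, -0.0], [-0.0, 0.0, -1.0]]
force: [-0.3, -0.6, 0.2]
opening: 0.299
grasp_force: 0.0
[-0.2973 -0.5956  0.1578] [0.5125 0.0609 0.0695] 0.2993028785724795
96 [0.5104 0.1469 0.0227] [0.5266 0.1457 0.0946]
98 [0.5101 0.1453 0.0553] [0.5311 0.1458 0.0675]
99 [0.5101 0.1449 0.055 ] [0.5343 0.1459 0.0479]
100 [0.5101 0.1445 0.0558] [0.5367 0.1458 0.0334]
101 [0.5101 0.1441 0.0544] [0.5367 0.1453 0.0335]
102 [0.5101 0.1437 0.0563] [0.5368 0.1449 0.0336]
103 [0.5102 0.1433 0.0559] [0.5368 0.1444 0.0334]
104 [0.5102 0.1429 0.0562] [0.5368 0.144  0.0338]
106 [0.5102 0.1421 0.0547] [0.537  0.1431 0.033 ]
```

```bash
python3 -m handwheel '[[0,0,0.01,0,0,0],[0,0,0.03,0,0,0],[0,0,0.06,0,0,0],[0,0,0.09,0,0,0],[0,0,0.12,0,0,0],[0,0,0.15,0,0,0],[0,0,0.17,0,0,0],[0,0,0.17,0,0,0]]' -0.4
python3 -m handwheel '[[0.01,0.03,0,0,0,-0.003],[0.02,0.06,0,0,0,-0.006],[0.03,0.09,0,0,0,-0.006],[0.036,0.118,0,0,0,-0.006],[0.036,0.118,0,0,0,-0.006],[0.036,0.118,0,0,0,-0.006],[0.036,0.118,0,0,0,-0.006],[0.036,0.118,0,0,0,-0.006]]' 0
python3 - <<'E'
from fit import *
st=bot.read_state();print(st["position"],st["opening"],st["force"])
im,dep=cams.capture("wrist");W=cloud(dep,st);x,y,z=W[...,0],W[...,1],W[...,2]
m=(y>.165)&(y<.21)&(x>.525)&(x<.575)&(z>.12)&(z<.17)
print("pin",m.sum(),np.percentile(x[m],[3,50,97]),np.percentile(y[m],[2,98]),np.percentile(z[m],[50,90,98]))
E
```

```text
time_s: 21.58
position: [0.515, 0.0609, 0.2447]
tcp_rot: [[-0.038, 0.999, 0.011], [0.999, 0.039, -0.001], [-0.001, 0.011, -1.0]]
force: [0.4, 0.1, 0.7]
opening: 0.3
grasp_force: 0.0
time_s: 22.25
position: [0.5477, 0.178, 0.2391]
tcp_rot: [[-0.025, 1.0, -0.001], [1.0, 0.025, -0.001], [-0.001, -0.001, -1.0]]
force: [-0.4, 0.2, 0.1]
opening: 0.495
grasp_force: 0.0
[0.5477 0.178  0.2391] 0.4951533344324521 [-0.4002  0.2011  0.0627]
pin 527 [0.5442 0.5485 0.553 ] [0.1657 0.1934] [0.1436 0.1448 0.1454]
```

Pin measured at x 0.5485, z about 0.1395 at its centre, and the TCP is above it. Descending.

```bash
python3 -m handwheel '[[0,0,-0.03,0,0,0],[0,0,-0.055,0,0,0],[0.0005,0.001,-0.075,0,0,0],[0.0005,0.001,-0.087,0,0,0],[0.0005,0.001,-0.087,0,0,0],[0.0005,0.001,-0.087,0,0,0],[0.0005,0.001,-0.087,0,0,0],[0.0005,0.001,-0.087,0,0,0]]' 0
```

```text
time_s: 22.97
position: [0.5498, 0.1797, 0.1538]
tcp_rot: [[-0.026, 1.0, 0.003], [1.0, 0.026, 0.0], [0.0, 0.003, -1.0]]
force: [0.6, 0.5, -0.2]
opening: 0.498
grasp_force: 0.0
```

```bash
python3 -m handwheel '[[0,0,0,0,0,0],[0,0,0,0,0,0],[0,0,0,0,0,0],[0,0,0,0,0,0],[0,0,0,0,0,0],[0,0,0,0,0,0],[0,0,0,0,0,0],[0,0,0,0,0,0]]' -1
```

```text
time_s: 23.63
position: [0.5492, 0.18, 0.1525]
tcp_rot: [[-0.026, 1.0, 0.001], [1.0, 0.026, 0.0], [0.0, 0.001, -1.0]]
force: [1.3, 0.1, -0.6]
opening: 0.104
grasp_force: 30.0
```

```bash
python3 -m handwheel '[[0.004,0.0003,0.0045,0,0,0],[0.0085,0.0004,0.0087,0,0,0],[0.013,0.0005,0.012,0,0,0],[0.0177,0.0007,0.0151,0,0,0],[0.0228,0.0008,0.0175,0,0,0],[0.028,0.0009,0.0195,0,0,0],[0.034,0.0011,0.0211,0,0,0],[0.0399,0.0013,0.0221,0,0,0]]'
```

```text
time_s: 24.3
position: [0.5863, 0.1811, 0.176]
tcp_rot: [[-0.027, 1.0, -0.006], [1.0, 0.027, -0.001], [-0.001, -0.006, -1.0]]
force: [-7.4, -1.7, 7.2]
opening: 0.103
grasp_force: 30.0
```

```bash
python3 -m handwheel '[[0.0056,0.0001,0.0003,0,0,0],[0.0112,0.0003,0.0001,0,0,0],[0.0172,0.0004,-0.0009,0,0,0],[0.0232,0.0006,-0.0023,0,0,0],[0.029,0.0007,-0.0044,0,0,0],[0.0344,0.0009,-0.007,0,0,0],[0.0395,0.001,-0.0102,0,0,0],[0.0441,0.0011,-0.0138,0,0,0]]'
```

```text
time_s: 24.97
position: [0.6332, 0.1821, 0.1609]
tcp_rot: [[-0.026, 1.0, -0.0], [1.0, 0.026, -0.0], [-0.0, -0.0, -1.0]]
force: [-4.3, -1.3, 3.5]
opening: 0.097
grasp_force: 30.0
```

```bash
python3 -m handwheel '[[0.001,0,-0.001,0,0,0],[0.001,0,-0.001,0,0,0],[0.001,0,-0.001,0,0,0],[0.001,0,-0.001,0,0,0],[0.001,0,-0.001,0,0,0],[0.001,0,0.01,0,0,0],[0.001,0,0.04,0,0,0],[0.001,0,0.08,0,0,0]]' 0
python3 -m handwheel '[[-0.02,-0.02,0.04,0,0,0],[-0.04,-0.05,0.08,0,0,0],[-0.06,-0.08,0.11,0,0,0],[-0.06,-0.1,0.12,0,0,0],[-0.06,-0.1,0.12,0,0,0],[-0.06,-0.1,0.12,0,0,0],[-0.06,-0.1,0.12,0,0,0],[-0.06,-0.1,0.12,0,0,0]]'
python3 - <<'E'
from fit import *
st=bot.read_state();print(st["position"],st["opening"],st["force"])
im,dep=cams.capture("wrist");W=cloud(dep,st);W[240:]=np.nan;x,y,z=W[...,0],W[...,1],W[...,2];cv2.imwrite("pics/w6.png",im)
m=(y>.168)&(y<.2)&(x>.615)&(x<.67)&(z>.12)&(z<.17)
print("pin",m.sum(),np.percentile(x[m],[3,50,97]),np.percentile(z[m],[50,90]))
m=(z>.13)&(x<.61);print("leaf y",np.percentile(y[m],[1,5,50,99]),"z",np.percentile(z[m],[50,98]))
m=(z>.053)&(z<.06)&(x<.53)&(x>.49);print("lip yend",np.percentile(y[m],[98,99.5]))
m=(z>.069)&(z<.076)&(x<.578)&(x>.555)&(y<.2);print("back yend",np.percentile(y[m],[98,99.5]),np.percentile(x[m],[50,97]))
p,o=edge_x(W,.051,.061,.49,.53,np.arange(.06,.14,.008),-1,.004);print("lip",np.degrees(p[0]),p@[.1,1])
for q,zz in(("ledge_end",.024),("stop_pivot",.104),):
    for a in models.tip_of(q,"wrist")[:1]: print(q,round(a["conf"],2),at_z("wrist",a["position"],zz,st))
E
```

```text
time_s: 25.63
position: [0.6318, 0.1821, 0.2388]
tcp_rot: [[-0.026, 1.0, -0.007], [1.0, 0.026, -0.001], [-0.001, -0.007, -1.0]]
force: [0.0, 0.5, 0.0]
opening: 0.488
grasp_force: 0.0
time_s: 26.3
position: [0.5735, 0.0832, 0.3597]
tcp_rot: [[-0.027, 1.0, -0.002], [1.0, 0.027, 0.001], [0.001, -0.002, -1.0]]
force: [0.0, 0.2, 0.8]
opening: 0.499
grasp_force: 0.0
[0.5735 0.0832 0.3597] 0.498592417649082 [0.0006 0.1835 0.766 ]
pin 305 [0.6294 0.6334 0.6383] [0.1506 0.152 ]
leaf y [0.1461 0.1476 0.1533 0.1595] z [0.1767 0.1804]
lip yend [0.1398 0.1435]
back yend [0.1401 0.184 ] [0.5697 0.5757]
lip -1.6432044327457904 0.505683502857386
ledge_end 0.98 [0.5741 0.1427 0.024 ]
stop_pivot 0.76 [0.5965 0.145  0.104 ]
```

View pics/w6.png

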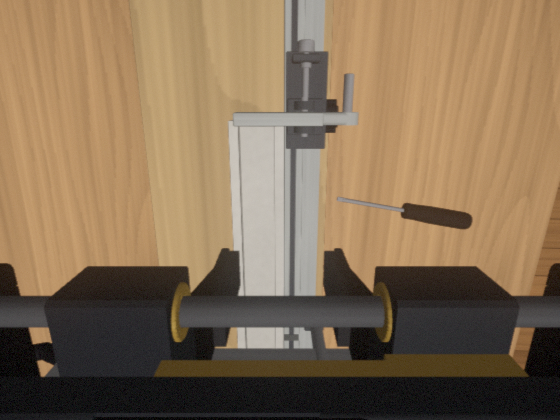

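The picture shows the leaf up again, with the pin at (348,95), and the ledge along the fence ending under the leaf plane at row 122. I want one closer check of the end gap.

```bash
python3 -m handwheel '[[-0.02,-0.005,-0.03,0,0,0],[-0.04,-0.01,-0.06,0,0,0],[-0.06,-0.02,-0.09,0,0,0],[-0.06,-0.02,-0.12,0,0,0],[-0.06,-0.02,-0.15,0,0,0],[-0.06,-0.02,-0.15,0,0,0],[-0.06,-0.02,-0.15,0,0,0],[-0.06,-0.02,-0.15,0,0,0]]'
python3 - <<'E'
from fit import *
st=bot.read_state();print(st["position"],st["force"])
im,dep=cams.capture("wrist");W=cloud(dep,st);x,y,z=W[...,0],W[...,1],W[...,2]
for xx in np.arange(.505,.57,.008):
    m=(abs(x-xx)<.003)&(y>.1)&(y<.17)&(z>.03)&(z<.08); print("ledge end",xx.round(3),np.percentile(y[m],[97,99.5]) if m.sum()>9 else m.sum())
m=(z>.12)&(x<.61)&(y>.1);print("leaf face y",np.percentile(y[m],[1,5,50]),"x",np.percentile(x[m],[2,98]))
c=cams.calibration("wrist")
g=cv2.cvtColor(im,cv2.COLOR_BGR2GRAY)
p,o=edge_x(W,.051,.061,.49,.53,np.arange(.06,.14,.008),-1,.004);print("lip",np.degrees(p[0]),p@[.1,1])
im,d=cams.capture("top")
for q,zz in(("ledge_far",.024),("mug",.0),("glue",0.),("screwdriver",.01),("offcut",0.)):
    for a in models.tip_of(q,"top")[:1]: print(q,np.round(a["position"],1),round(a["conf"],2),at_z("top",a["position"],zz))
E
```

```text
time_s: 27.12
position: [0.5151, 0.0627, 0.2115]
tcp_rot: [[-0.027, 1.0, 0.002], [1.0, 0.027, -0.0], [-0.0, 0.002, -1.0]]
force: [0.6, -0.3, 0.7]
opening: 0.502
grasp_force: 0.0
[0.5151 0.0627 0.2115] [ 0.5621 -0.272   0.7313]
ledge end 0.505 [0.1441 0.145 ]
ledge end 0.513 [0.1443 0.1452]
ledge end 0.521 [0.1446 0.1455]
ledge end 0.529 [0.1448 0.1457]
ledge end 0.537 [0.145  0.1459]
ledge end 0.545 [0.1452 0.1461]
ledge end 0.553 [0.1454 0.1463]
ledge end 0.561 [0.1456 0.1465]
ledge end 0.569 [0.1458 0.1466]
leaf face y [0.1    0.1001 0.1023] x [0.4645 0.6031]
lip -1.8430710420082452 0.5052751793087245
ledge_far [375.7 210.1] 0.71 [ 0.5876 -0.2491  0.024 ]
mug [137.  270.8] 0.76 [0.3932 0.4568 0.    ]
glue [152.1 183.9] 0.78 [0.6573 0.428  0.    ]
screwdriver [284.8 156.7] 0.79 [0.7484 0.0236 0.01  ]
offcut [358.8 155.2] 0.77 [ 0.7602 -0.2037  0.    ]
```

```bash
python3 -c "
from rig import bot
print(bot.hand_in())"
```

```text
the job is handed in; nothing more can be done
None
```

The ledge was gauged firm against the stop, the leaf is flipped back up, and the ledge measures where it was gauged (end within about 1 mm of the leaf plane, back along the fence); the job is handed in at about 27 s, with no verdict returned.

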